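# Shake the dispenser key out of the return box

## Robot

A 6-joint arm with a two-finger parallel gripper is mounted at the origin on the work surface. World frame = base frame: x ahead of the robot, y to its left, z up, the work surface at z = 0. Lengths are in m, angles in rad, forces in N, time in s.
With the tool pointing down it reaches from about 0.375 to 0.975 m from the base axis. Payload 3.8 kg.
Tool frame: the origin (TCP) lies midway between the tips of the shut fingers; the grasp point (between the pads) lies 19 mm behind it; z points along the fingers, y is the line along which they close (so a half turn about z gives the same grasp; the last joint's range is limited). The gripper opens to 85 mm and grips with 20 to 120 N. Pads are 22 mm wide; open, the fingers measure 114 mm over their backs; the gripper's body (76 mm by 85 mm) begins 54 mm behind the grasp point. The pads swing forward as they close: fully open they stand 13 mm farther back than shut.
Start: joints at [1.287, 0.264, 1.604, -0, 1.274, -0.037], TCP at [0.165, 0.655, 0.231] pointing down, gripper open.
Joint ranges: [-2.63, 2.63], [-0.94, 2.18], [0.31, 2.57], [-1.31, 4.45], [0, 2.66], [-2.55, 2.55]. Speed limits (rad/s): [2.57, 2.57, 3.14, 3.14, 3.14, 3.14].

## Interface

Orientations are given as a rotation vector (axis times angle).
In Python, from workcell import read_state, vision, ticket gives the robot as it stands. The module is installed in compiled form; this text tells all that it offers.
- The arm moves only by the tool jog_arm, never from a script. Its arguments are lists of equal length, an entry for each row: "turn": the turn, a rotation vector about the tool's x, y, z in rad, a list of three; "delta_pos": the shift along the tool's x, y, z in m, a list of three; "gripper": the finger opening in m, from 0 to 0.0854. In form: {"turn": [[rx, ry, rz], ...], "delta_pos": [[dx, dy, dz], ...], "gripper": [gripper, ...]}. A call has 1 to 20 rows; each row shifts and turns the commanded pose from where the row before left it, along the tool's axes as they then stand; what a row does not reach is not made up. A row lasts 1/12 s, in which the tool goes at most 41.7 mm and 7.16 degrees, less where a joint would pass 70% of its speed; a pose out of reach is approached as far as the arm can. A call with a gripper value outside its range is refused whole. The fingers move at their own pace and stop on an object; "grip_force" is the grip in N (left out, the last holds). Time passes only in rows, so rows that do not move let the fingers close. It gives the time, the measured TCP pose, the force, the opening and the grip force at its end, in the units of the state.
- read_state(): the state, without advancing time (a new reading comes with each control period).
- vision.read_camera(name): name is "side" or "top"; returns the picture (420x560x3 uint8, red, green, blue); there is no depth.
- vision.calibration(name): a dict with "vfov" (degrees; the focal length in pixels is half the picture's height over the tangent of half this angle, whatever the lens; pixels are square), "cx", "cy" (the principal point, pixels), "R" (3x3) and "t" (3): a world point X has camera coordinates R X + t. Camera axes: x right, y down, z forward; pixel columns grow to the right and rows downward; lengths in m; the calibration is good to about 2 mm. A picture is of the moment at which its call begins. calibration takes no time and is no camera call.
- ticket.finish_job(): hands the job in; it is judged then, once.
The state is a dict: "time": time; "q": joint angles; "joint_vel": joint speeds; "joint_torque": joint torques, N m; "tool_pos": TCP position; "tcp_rot": TCP orientation; "wrist_force": force on the tool from outside, world axes, zero at the start; "torque": the same for the moment, N m; "width": opening from 0.0 (shut) to 1.0 (fully open); "grip_force": force on a finger pad.
Only numpy, scipy, OpenCV 4.12 (cv2) and the standard library are available. Lean on these libraries where they do the work, as an engineer would, in place of code of your own. Each camera call takes 0.05 s, during which the arm holds its last target. There are 200 camera calls.

## Task

A dispenser key is stuck in the clear key-return box, which stands upside down on the black mat. Take the box by its blue handle, hold it over the grey tray and rock and shake it until the orange key lines up with the slot underneath and falls into the tray, not onto the counter or the mat. Then set the box back down, slot still downward, in the middle of the mat and let go, leaving the cleaning bottles where they are.

Things in the scene. Friction and masses are not known exactly. Their poses are not given: they have to be found in the camera images.
- grip (a point): Centre of the blue handle bar on top of the clear box (slot down). The bar is 70 mm long along x, 20 wide along y, 34 high, its top 104 and lower edge 70 mm above the box's underside; this point is 87 mm above that underside. z points up. The box (about 250 g) is 104 mm (x) by 68 mm (y) by 60 mm high, walls and plate 4 mm.
- slot (a point): Centre of the slot on the underside of the box, level with the underside. The slot is 56 mm long along x (the handle's direction) and 22 mm wide along y, in the middle of the 4 mm white bottom plate. z points up through the box.
- key_center (a point): Centre of the loose orange key in the box: a flat bar with round ends, 40 mm long (x), 12 wide (y), 8 thick (z), 15 g, slippery (slides beyond 12 to 20 deg tilt). It starts flat on the bottom plate, askew across the slot. The room inside is 96 by 60 mm. Driven against a long wall it turns to lie along it, and from there slides across in line with the slot.
- mat: Black rubber mat fixed on the counter, 190 mm (x) by 170 mm (y), 4 mm thick; origin at the centre of its underside.
- tray: Grey open tray fixed on the counter, outside 200 mm (x) by 190 mm (y) by 42 mm high, walls and floor 6 mm; origin at the centre of its underside.
- spray: White and green trigger spray bottle, 72 mm across, 195 mm high, loose; origin under its centre. To be left alone.
- wipes: White and blue canister of wipes, 84 mm across, 150 mm high, loose; origin under its centre. To be left alone.
- pump: Blue pump bottle with a white spout, 64 mm across, 182 mm high, loose; origin under its centre. To be left alone.
Mind the look-alikes: they are no part of the job. Leave any red look-alike of the part that bears grip alone.

How it is judged:
By the outcome, as a careful person would: the job done as asked, in the order asked, and still so for the second after the job is handed in, with the robot touching nothing.
It also fails if it takes over 54 s, if anything falls off the work surface, if the arm or the gripper's body presses on something with over 40 N, if the wrist force passes 120 N, or if a joint passes its speed limit or range.

## Working session

There is one attempt and no reset: what is moved stays moved. The work goes in short steps, Python scripts to look and compute and a tool call to move; the robot and the scene stay as the last step left them, time stands still between calls to the robot, and variables do not carry over. Pictures are saved under pics/ and viewed, at most 10 in all, crops included, and the job is handed in when it is done.

Besides the shell and the picture viewer there is one more tool, called after "Request:" by a JSON object that holds its "api" and its "payload". jog_arm: Moves the arm, as the interface text tells. Its arguments: {"type":"object","properties":{"turn":{"type":"array","items":{"type":"array","items":{"type":"number"}}},"delta_pos":{"type":"array","items":{"type":"array","items":{"type":"number"}}},"gripper":{"type":"array","items":{"type":"number"}},"grip_force":{"type":"number"}},"required":["turn","delta_pos","gripper"]}

```bash
mkdir -p pics; ls
python3 - <<'E'
from workcell import read_state, vision
import cv2, numpy as np
a=vision.read_camera("top");b=vision.read_camera("side")
cv2.imwrite("pics/top0.png",a[:,:,::-1]);cv2.imwrite("pics/side0.png",b[:,:,::-1])
for n in("top","side"):
    print(vision.calibration(n))
s=read_state();print(s)
E
```

```text
pics
{'vfov': 45.000248154114125, 'cx': 281.79238570838027, 'cy': 211.59054766656234, 'R': array([[ 0.02789891, -0.99935604, -0.02256465],
       [-0.99317973, -0.02515591, -0.11384726],
       [ 0.11320631,  0.02558697, -0.99324198]]), 't': array([0.00621431, 0.56418751, 1.06301598])}
{'vfov': 45.598663950799335, 'cx': 289.472919945441, 'cy': 217.16085381509555, 'R': array([[ 0.92805488, -0.37241242, -0.00480852],
       [-0.26200664, -0.64363806, -0.71908453],
       [ 0.26470106,  0.66860977, -0.69490598]]), 't': array([-0.5212123 ,  0.21959252,  1.23234531])}
{'time': 0.1, 'q': array([ 1.28709287e+00,  2.64727643e-01,  1.60522227e+00, -3.73601122e-06,
        1.27370448e+00, -3.69046118e-02]), 'joint_vel': array([ 0.00092018, -0.00143315, -0.00248518,  0.00144597, -0.00031057,
       -0.00063906]), 'joint_torque': array([ 6.43639578e-04, -5.16715336e+01, -3.68584335e+01, -1.14874774e-04,
        6.53595140e-03, -1.86436483e-05]), 'tool_pos': array([0.16472612, 0.65391758, 0.23006114]), 'tcp_rot': array([-0.38664562, -3.11737933,  0.00319761]), 'wrist_force': array([-0.21696929,  0.6069892 , -0.05368839]), 'torque': array([ 0.04565486, -0.02836291, -0.04241191]), 'grip_force': 0.0, 'width': 1.0009193462138821}
```

View pics/top0.png

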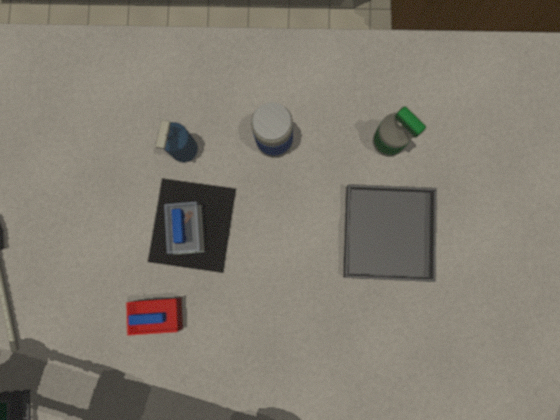

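View pics/side0.png

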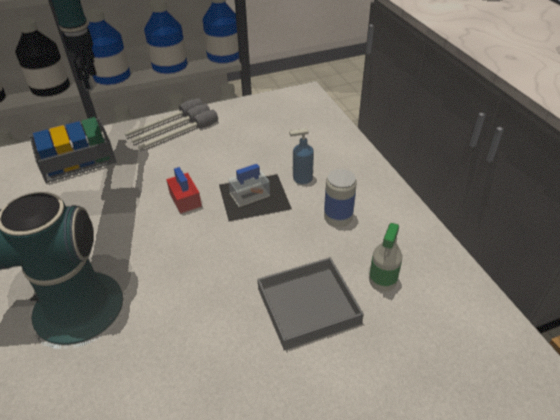

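Top view: the mat is centred near (192,226), with the clear box and its blue handle at (178,226). The tray is at about (390,232), and the red look-alike is at (154,316). I'll enlarge both regions.

```bash
cat > h.py <<'E'
import numpy as np, cv2
from workcell import read_state, vision
def px2w(name,u,v,z):
    c=vision.calibration(name); f=210/np.tan(np.radians(c["vfov"]/2))
    d=c["R"].T@np.array([(u-c["cx"])/f,(v-c["cy"])/f,1]); o=-c["R"].T@c["t"]
    return o+d*(z-o[2])/d[2]
def w2px(name,X):
    c=vision.calibration(name); f=210/np.tan(np.radians(c["vfov"]/2))
    p=c["R"]@np.array(X)+c["t"]; return np.array([c["cx"]+f*p[0]/p[2],c["cy"]+f*p[1]/p[2]])
E
python3 - <<'E'
import cv2, numpy as np
a=cv2.imread("pics/top0.png");b=cv2.imread("pics/side0.png")
p=cv2.resize(a[175:277,145:245],None,fx=4,fy=4,interpolation=cv2.INTER_CUBIC)
q=cv2.resize(b[150:225,210:300],None,fx=4.4,fy=4.4,interpolation=cv2.INTER_CUBIC)
H=max(p.shape[0],q.shape[0]);o=np.zeros((H,p.shape[1]+q.shape[1],3),np.uint8)
o[:p.shape[0],:p.shape[1]]=p;o[:q.shape[0],p.shape[1]:]=q
o=np.clip(o*1.5,0,255).astype(np.uint8)
cv2.imwrite("pics/crop0.png",o);print(o.shape)
E
```

```text
(408, 796, 3)
```

View pics/crop0.png

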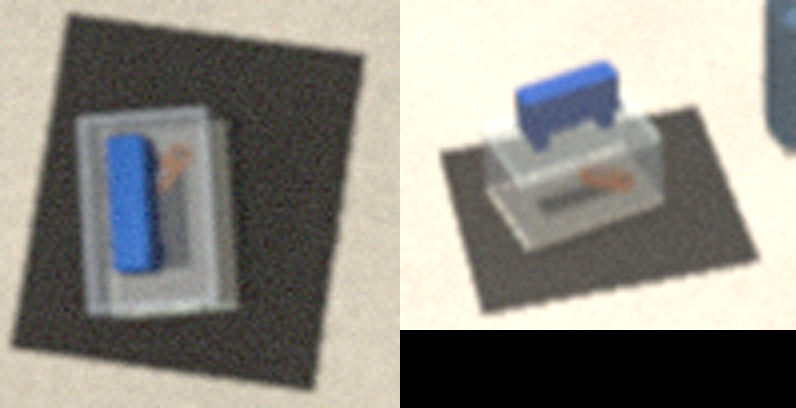

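Run:
```python
from h import *
def T(l,z): return np.array([px2w("top",145+(u+.5)/4-.5,175+(v+.5)/4-.5,z)[:2] for u,v in l])
def info(n,P):
    print(n,P.mean(0).round(4),"edges",[round(float(np.linalg.norm(P[i]-P[(i+1)%4])),3) for i in range(4)],
      "yaw of edges",[round(float(np.degrees(np.arctan2(*(P[(i+1)%4]-P[i])[::-1]))),1) for i in range(4)])
info("mat",T([(68,15),(363,57),(313,390),(12,346)],.004))
info("htop",T([(106,135),(147,135),(157,268),(117,271)],.108))
info("boxtop",T([(76,117),(208,107),(222,306),(88,318)],.064))
c=T([(0,0)],0)
info("tray",np.array([px2w("top",u,v,.042)[:2] for u,v in [(346,185),(436,187),(434,280),(343,277)]]))
print("key",T([(185,150),(165,188)],.012))
# side check
S=lambda u,v:(210+(u-400)/4.4,150+v/4.4)
for p in [(517,92),(608,63)]: print("side handle top",px2w("side",*S(*p),.108).round(4))
for p in [(527,248),(663,203),(488,190)]: print("side box base",px2w("side",*S(*p),.006).round(4))
for p,z in [((273,110),.15),((402,115),.19),((163,135),.18)]: print("bottles top",px2w("top",*p,z).round(3))
```

```text
mat [0.5327 0.2208] edges [0.168, 0.186, 0.168, 0.187] yaw of edges [-96.8, 173.7, 83.4, -6.4]
htop [0.5225 0.2284] edges [0.021, 0.067, 0.02, 0.069] yaw of edges [-88.6, -172.8, 95.8, 7.6]
boxtop [0.5213 0.2295] edges [0.07, 0.105, 0.07, 0.106] yaw of edges [-84.2, -173.3, 96.6, 6.5]
tray [ 0.5254 -0.209 ] edges [0.192, 0.197, 0.19, 0.196] yaw of edges [-89.9, 178.4, 89.7, -1.1]
key [[0.55985947 0.22258757]
 [0.53851364 0.23263745]]
side handle top [0.4896 0.2283 0.108 ]
side handle top [0.5549 0.2347 0.108 ]
side box base [0.4763 0.1903 0.006 ]
side box base [0.577  0.1986 0.006 ]
side box base [0.4693 0.2571 0.006 ]
bottles top [0.752 0.041 0.15 ]
bottles top [ 0.734 -0.203  0.19 ]
bottles top [0.688 0.248 0.18 ]
```

Run:
```python
from h import *
from scipy.spatial.transform import Rotation as R
S=lambda u,v:(210+(u-400)/4.4,150+v/4.4)
B=R.from_euler('z',6.5,degrees=True).as_matrix()[:2,:2]
def box(p): return ((B.T@(p[:2]-[.522,.229]))*1000).round(1)
for p in [(579,172),(634,182)]: print("key ends side",box(px2w("side",*S(*p),.014)))
for p in [(186,147),(160,190)]: print("key top",box(px2w("top",145+p[0]/4,175+p[1]/4,.014)))
for p in [(540,207),(612,190)]: print("slot ends side",box(px2w("side",*S(*p),.008)))
s=read_state();M=R.from_rotvec(s["tcp_rot"]).as_matrix();print(M.round(3),s["tool_pos"],s["time"])
for z in(.20,.072):print(z,(M.T@(np.array([.522,.229,z])-s["tool_pos"])).round(4))
c=vision.calibration("side");print(-c["R"].T@c["t"])
```

```text
key ends side [10.8 12.2]
key ends side [ 39.6 -15.5]
key top [ 37.3 -12.5]
key top [14.8  3.4]
slot ends side [-25.7  -1.7]
slot ends side [25.4 -9.5]
[[-0.97   0.244 -0.001]
 [ 0.244  0.97  -0.002]
 [ 0.    -0.002 -1.   ]] [0.16472612 0.65391758 0.23006114] 0.1
0.2 [-0.4503 -0.3247  0.0307]
0.072 [-0.4503 -0.3244  0.1587]
[ 0.21504521 -0.87672595  1.01176345]
```

Request:
{"api": "jog_arm", "payload": {"turn": [[0, 0, 0], [0, 0, 0], [0, 0, 0], [0, 0, 0], [0, 0, 0], [0, 0, 0], [0, 0, 0], [0, 0, 0], [0, 0, 0], [0, 0, 0], [0, 0, 0], [0, 0, 0], [0, 0, 0], [0, 0, 0], [0, 0, 0], [0, 0, -0.09], [0, 0, -0.09], [0, 0, -0.09], [0, 0, -0.09], [0, 0, 0]], "delta_pos": [[-0.015, -0.011, 0], [-0.03, -0.0216, 0], [-0.032, -0.023, 0], [-0.032, -0.023, 0], [-0.032, -0.023, 0], [-0.032, -0.023, 0], [-0.032, -0.023, 0], [-0.032, -0.023, 0], [-0.032, -0.023, 0], [-0.032, -0.023, 0], [-0.032, -0.023, 0], [-0.032, -0.023, 0], [-0.032, -0.023, 0], [-0.032, -0.023, 0], [-0.02, -0.0144, 0], [0, 0, 0.01], [0, 0, 0.01], [0, 0, 0.01], [0, 0, 0], [0, 0, 0]], "gripper": [0.0854, 0.0854, 0.0854, 0.0854, 0.0854, 0.0854, 0.0854, 0.0854, 0.0854, 0.0854, 0.0854, 0.0854, 0.0854, 0.0854, 0.0854, 0.0854, 0.0854, 0.0854, 0.0854, 0.0854]}}

```text
time: 1.77
tool_pos: [0.5205, 0.231, 0.1997]
tcp_rot: [0.18, -3.134, 0.001]
wrist_force: [0.3, -0.7, -0.2]
width: 1.0
grip_force: 0.0
```

```bash
cat >> h.py <<'E'
from scipy.spatial.transform import Rotation as R
def rel(x,y,z):
    s=read_state();M=R.from_rotvec(s["tcp_rot"]).as_matrix()
    print("t",s["time"],"pos",s["tool_pos"].round(4),"delta",(M.T@(np.array([x,y,z])-s["tool_pos"])).round(4),"yaw y",np.degrees(np.arctan2(M[1,1],M[0,1])).round(2),"q",s["q"].round(2),"w",s["width"].round(3),"z",M[:,2].round(3))
E
python3 -c "
from h import *
rel(.522,.229,.072)"
```

```text
Traceback (most recent call last):
  File "h.py", line 13, in rel
    print("t",s["time"],"pos",s["tool_pos"].round(4),"delta",(M.T@(np.array([x,y,z])-s["tool_pos"])).round(4),"yaw y",np.degrees(np.arctan2(M[1,1],M[0,1])).round(2),"q",s["q"].round(2),"w",s["width"].round(3),"z",M[:,2].round(3))
                                                                                                                                                                                             ^^^^^^^^^^^^^^^^
AttributeError: 'float' object has no attribute 'round'
```

Request:
{"api": "jog_arm", "payload": {"turn": [[0, 0, 0], [0, 0, 0], [0, 0, 0], [0, 0, 0], [0, 0, 0], [0, 0, 0], [0, 0, 0], [0, 0, 0], [0, 0, 0], [0, 0, 0], [0, 0, 0]], "delta_pos": [[-0.0013, -0.0022, 0.008], [0, 0, 0.02], [0, 0, 0.02], [0, 0, 0.02], [0, 0, 0.02], [0, 0, 0.02], [0, 0, 0.012], [0, 0, 0.006], [0, 0, 0.002], [0, 0, 0], [0, 0, 0]], "gripper": [0.0854, 0.0854, 0.0854, 0.0854, 0.0854, 0.0854, 0.0854, 0.0854, 0.0854, 0.0854, 0.0854]}}

```text
time: 2.68
tool_pos: [0.5239, 0.23, 0.0744]
tcp_rot: [-0.177, 3.135, 0.001]
wrist_force: [1.1, 0.1, -0.2]
width: 0.996
grip_force: 0.0
```

```bash
sed -i 's/s\["width"\].round(3)/s["width"]/' h.py; python3 -c "
from h import *
rel(.522,.229,.072)
b=vision.read_camera('side')[120:240,180:320,::-1]
cv2.imwrite('pics/s1.png',np.clip(cv2.resize(b,None,fx=5,fy=5,interpolation=cv2.INTER_CUBIC)*1.3,0,255))"
```

```text
t 2.6833 pos [0.5239 0.23   0.0744] delta [ 0.002  -0.0008  0.0024] yaw y 96.47 q [ 0.37  0.22  1.97 -0.    0.95 -1.31] w 0.9960201340582561 z [ 0.002  0.001 -1.   ][ WARN:0@1.040] global loadsave.cpp:1063 imwrite_ Unsupported depth image for selected encoder is fallbacked to CV_8U.
```

View pics/s1.png

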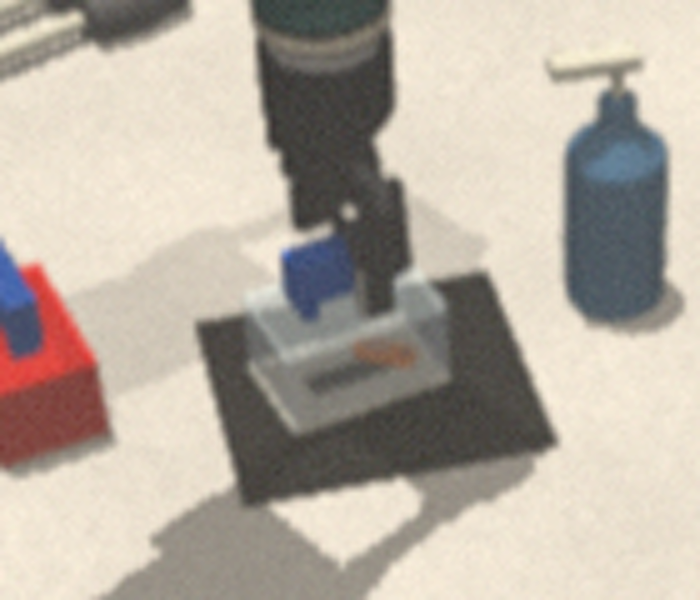

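The side view shows the fingers on either side of the blue handle, with the key still askew at about (385,352) in the crop. I'll close the gripper.

Request:
{"api": "jog_arm", "payload": {"turn": [[0, 0, 0], [0, 0, 0], [0, 0, 0], [0, 0, 0], [0, 0, 0], [0, 0, 0], [0, 0, 0], [0, 0, 0], [0, 0, 0], [0, 0, 0]], "delta_pos": [[0.002, -0.0008, 0.001], [0, 0, 0], [0, 0, 0], [0, 0, 0], [0, 0, 0], [0, 0, 0], [0, 0, 0], [0, 0, 0], [0, 0, 0], [0, 0, 0]], "gripper": [0.06, 0.045, 0.035, 0.03, 0.025, 0.02, 0.015, 0.01, 0.01, 0.01], "grip_force": 70}}

```text
time: 3.57
tool_pos: [0.5213, 0.2287, 0.0726]
tcp_rot: [-0.178, 3.136, 0.0]
wrist_force: [-1.0, -0.8, 3.6]
width: 0.229
grip_force: 69.2
```

Request:
{"api": "jog_arm", "payload": {"turn": [[0, 0, 0], [0, 0, 0], [0, 0, 0], [0, 0, 0], [0, 0, 0], [0, 0, 0], [0, 0, 0], [0, 0, 0], [0, 0, 0], [0, 0, 0], [0, 0, 0], [0, 0, 0], [0, 0, 0]], "delta_pos": [[0, 0, -0.003], [0, 0, -0.006], [0, 0, -0.01], [0, 0, -0.014], [0, 0, -0.016], [0, 0, -0.016], [0, 0, -0.014], [0, 0, -0.01], [0, 0, -0.006], [0, 0, -0.003], [0, 0, -0.002], [0, 0, 0], [0, 0, 0]], "gripper": [0.01, 0.01, 0.01, 0.01, 0.01, 0.01, 0.01, 0.01, 0.01, 0.01, 0.01, 0.01, 0.01]}}

```text
time: 4.65
tool_pos: [0.5205, 0.2284, 0.1714]
tcp_rot: [0.178, -3.135, 0.001]
wrist_force: [-0.6, 0.2, -2.1]
width: 0.221
grip_force: 68.6
```

```bash
cat >> h.py <<'E'
def snap(n,box=None,f=4,cam="side"):
    b=np.ascontiguousarray(vision.read_camera(cam)[:,:,::-1])
    if box: b=b[box[1]:box[3],box[0]:box[2]]
    cv2.imwrite(f"pics/{n}.png",np.clip(cv2.resize(b,None,fx=f,fy=f,interpolation=cv2.INTER_CUBIC).astype(float)*1.3,0,255).astype(np.uint8))
E
python3 -c "
from h import *
rel(.525,-.209,.172)
print(read_state()['wrist_force'].round(1),w2px('side',[.52,.23,.11]))
b=vision.read_camera('side');h=cv2.cvtColor(b,cv2.COLOR_RGB2HSV)
m=cv2.inRange(h,(3,70,60),(17,255,255));m[:,:215]=0
n,_,st,c=cv2.connectedComponentsWithStats(m)
print([(st[i].tolist(),c[i].round(1)) for i in range(1,n) if st[i,4]>8])"
```

```text
t 4.65 pos [0.5205 0.2284 0.1714] delta [ 4.490e-02 -4.351e-01 -3.000e-04] yaw y 96.49 q [ 0.37  0.11  1.9  -0.    1.13 -1.31] w 0.22136611968617012 z [-0.001 -0.001 -1.   ]
[-0.6  0.2 -2.1] [246.39210158 167.52875703]
[([249, 163, 13, 5, 37], array([255. , 165.1])), ([550, 335, 10, 19, 115], array([555.7, 342.8]))]
```

Request:
{"api": "jog_arm", "payload": {"turn": [[0, 0, 0], [0, 0, 0], [0, 0, 0], [0, 0, 0], [0, 0, 0], [0, 0, 0], [0, 0, 0], [0, 0, 0], [0, 0, 0], [0, 0, 0], [0, 0, 0], [0, 0, 0], [0, 0, 0], [0, 0, 0], [0, 0, 0], [0, 0, 0], [0, 0, 0], [0, 0, 0], [0, 0, 0], [0, 0, 0]], "delta_pos": [[0.0004, -0.004, 0], [0.0008, -0.008, 0], [0.0012, -0.012, 0], [0.0016, -0.016, 0], [0.002, -0.02, 0], [0.0025, -0.024, 0], [0.0029, -0.028, 0], [0.0033, -0.032, 0], [0.0037, -0.036, 0], [0.0037, -0.036, 0], [0.0037, -0.036, 0], [0.0037, -0.036, 0], [0.0033, -0.032, 0], [0.0029, -0.028, 0], [0.0025, -0.024, 0], [0.002, -0.02, 0], [0.0016, -0.016, 0], [0.0012, -0.012, 0], [0.0008, -0.008, 0], [0.0004, -0.004, 0]], "gripper": [0.01, 0.01, 0.01, 0.01, 0.01, 0.01, 0.01, 0.01, 0.01, 0.01, 0.01, 0.01, 0.01, 0.01, 0.01, 0.01, 0.01, 0.01, 0.01, 0.01]}}

```text
time: 6.37
tool_pos: [0.5255, -0.2069, 0.1722]
tcp_rot: [0.176, -3.136, 0.0]
wrist_force: [1.3, -0.4, -2.7]
width: 0.223
grip_force: 68.5
```

Request:
{"api": "jog_arm", "payload": {"turn": [[0, 0, 0], [0, 0, 0], [0, 0, 0]], "delta_pos": [[0, 0, 0], [0, 0, 0], [0, 0, 0]], "gripper": [0.01, 0.01, 0.01]}}

```text
time: 6.62
tool_pos: [0.5258, -0.2048, 0.1722]
tcp_rot: [0.179, -3.136, -0.001]
wrist_force: [-0.2, -0.5, -2.2]
width: 0.225
grip_force: 68.5
```

```bash
python3 -c "
from h import *
rel(.525,-.209,.15)
print(w2px('side',[.525,-.209,.15]))
snap('s2',(220,160,400,310),4)"
```

```text
t 6.6167 pos [ 0.5258 -0.2048  0.1722] delta [ 0.0013 -0.0041  0.0222] yaw y 96.54 q [-0.42  0.1   1.91  0.    1.13 -2.1 ] w 0.22494674479485427 z [-0.  0. -1.]
[308.58598223 265.33044877]
```

View pics/s2.png

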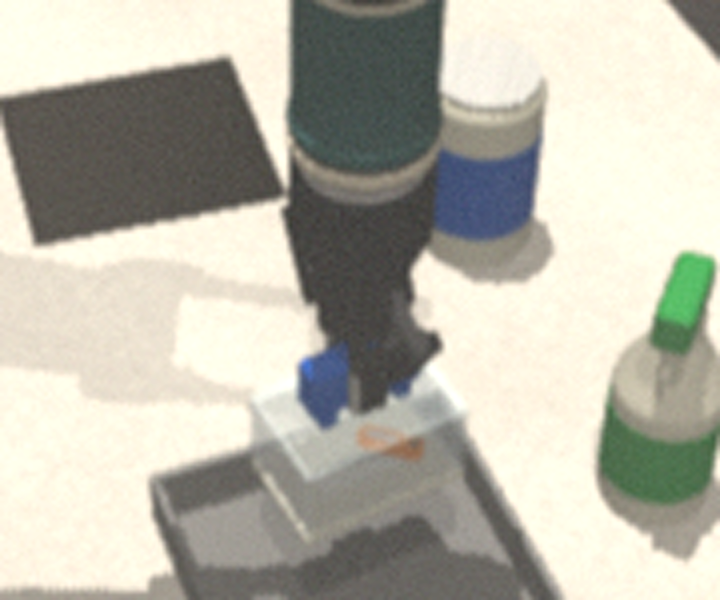

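The key is still at the +x end of the box, at about (390,442) in the crop, and the box is level over the tray. I'll lower it and roll its −y side down so the key goes to the −y long wall.

Request:
{"api": "jog_arm", "payload": {"turn": [[0, 0, 0], [0, 0, 0], [0, 0, 0], [0, 0, 0], [-0.06, 0, 0], [-0.11, 0, 0], [-0.12, 0, 0], [-0.12, 0, 0], [-0.06, 0, 0], [0, 0, 0], [0, 0, 0], [0, 0, 0], [0, 0, 0], [0, 0, 0]], "delta_pos": [[0, -0.001, 0.005], [0, -0.001, 0.007], [0, -0.001, 0.005], [0, -0.001, 0.003], [0, 0, 0], [0, 0, 0], [0, 0, 0], [0, 0, 0], [0, 0, 0], [0, 0, 0], [0, 0, 0], [0, 0, 0], [0, 0, 0], [0, 0, 0]], "gripper": [0.01, 0.01, 0.01, 0.01, 0.01, 0.01, 0.01, 0.01, 0.01, 0.01, 0.01, 0.01, 0.01, 0.01]}}

```text
time: 7.83
tool_pos: [0.5266, -0.2087, 0.1529]
tcp_rot: [0.174, -3.026, -0.722]
wrist_force: [-0.4, -0.1, -2.7]
width: 0.225
grip_force: 69.4
```

```bash
cat >> h.py <<'E'
def key(n=None):
    s=read_state();M=R.from_rotvec(s["tcp_rot"]).as_matrix();o=s["tool_pos"]+.0686*M[:,2]
    B=np.c_[-M[:,0],M[:,1],-M[:,2]]
    b=vision.read_camera("side"); c=vision.calibration("side"); f=210/np.tan(np.radians(c["vfov"]/2))
    corners=[c["R"]@(o+B@np.array([x,y,z]))+c["t"] for x in(-.052,.052) for y in(-.034,.034) for z in(0,.06)]
    P=np.array([[c["cx"]+f*p[0]/p[2],c["cy"]+f*p[1]/p[2]] for p in corners]); 
    m0=np.zeros(b.shape[:2],np.uint8); cv2.fillConvexPoly(m0,cv2.convexHull(P.astype(np.float32)).astype(np.int32),255)
    q=b.astype(int); m=((q[:,:,0]-q[:,:,2]>22)&(q[:,:,0]-q[:,:,1]>14)).astype(np.uint8)
    tot=int((m[150:,200:420]).sum()); inn=(m>0)&(m0>0)
    v,u=np.nonzero(inn); C=-c["R"].T@c["t"]; pts=[]
    for a,e in zip(u,v):
        d=c["R"].T@np.array([(a-c["cx"])/f,(e-c["cy"])/f,1]); C1=B.T@(C-o); d1=B.T@d
        pts.append((C1+d1*(.009-C1[2])/d1[2])[:2]*1000)
    print("t",round(s["time"],2),"F",s["wrist_force"].round(1),"tcp",s["tool_pos"].round(3),"roll/pitch",np.degrees([B[2,1],B[2,0]]).round(1),"inbox px",len(pts),"outside",tot-len(pts))
    if len(pts)>5: 
        r=cv2.minAreaRect(np.array(pts,np.float32)); p=np.array(pts); print("key box frame c",np.round(r[0],1),"size",np.round(r[1],1),"ang",round(r[2],1),"min/max",p.min(0).round(),p.max(0).round())
    vo,uo=np.nonzero((m>0)&(m0==0)); k=(uo>220)&(uo<380)&(vo>230)&(vo<350)
    if k.sum(): print("outside blob px",uo[k].mean(),vo[k].mean(),k.sum())
    if n: cv2.imwrite(f"pics/{n}.png",np.clip(cv2.resize(b[200:350,230:390,::-1],None,fx=4,fy=4,interpolation=cv2.INTER_CUBIC)*1.3,0,255).astype(np.uint8))
E
python3 -c "
from h import *
key('s3')"
```

```text
t 7.83 F [-0.4 -0.1 -2.7] tcp [ 0.527 -0.209  0.153] roll/pitch [25.9  0. ] inbox px 29 outside 21
key box frame c [ 14.  -25.1] size [24.4 12.7] ang 2.9 min/max [  2. -31.] [ 26. -18.]
```

View pics/s3.png

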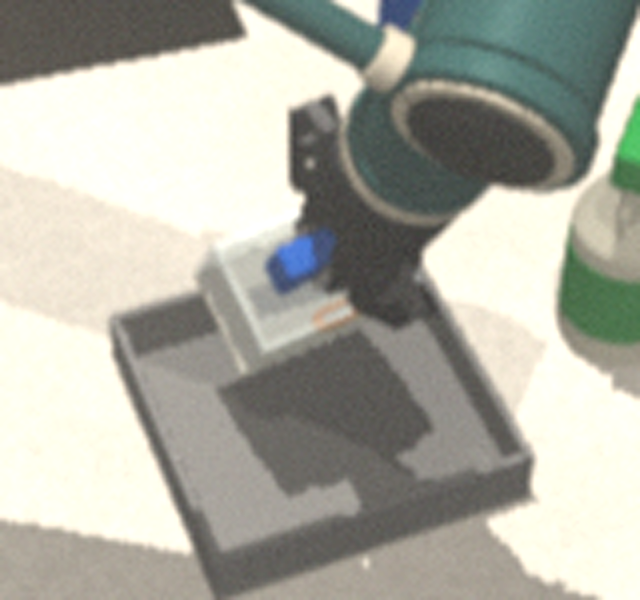

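The key now lies along the −y wall, at about (335,315) in the crop, roughly 20 mm too far towards +x. I'll pitch a little to slide it towards −x.

Request:
{"api": "jog_arm", "payload": {"turn": [[0, -0.06, 0], [0, -0.1, 0], [0, -0.1, 0], [0, -0.04, 0], [0, 0, 0]], "delta_pos": [[0, 0, 0], [0, 0, 0], [0, 0, 0], [0, 0, 0], [0, 0, 0]], "gripper": [0.01, 0.01, 0.01, 0.01, 0.01]}}

```text
time: 8.3
tool_pos: [0.5331, -0.2017, 0.1609]
tcp_rot: [-0.029, 2.814, 0.679]
wrist_force: [0.6, -0.2, -2.6]
width: 0.226
grip_force: 69.4
```

```bash
python3 -c "
from h import *
key()"
```

```text
t 8.3 F [ 0.6 -0.2 -2.6] tcp [ 0.533 -0.202  0.161] roll/pitch [25.6 13.8] inbox px 26 outside 19
key box frame c [ 30.5 -24.2] size [11.9 14.2] ang 65.5 min/max [ 24. -31.] [ 39. -19.]
```

```bash
python3 -c "
from h import *
key('s4')"
```

```text
t 8.35 F [-0.2  0.8 -2.2] tcp [ 0.534 -0.202  0.161] roll/pitch [25.6 13.8] inbox px 26 outside 20
key box frame c [ 31.7 -24.8] size [14.9 12.7] ang 1.3 min/max [ 24. -31.] [ 39. -19.]
```

View pics/s4.png

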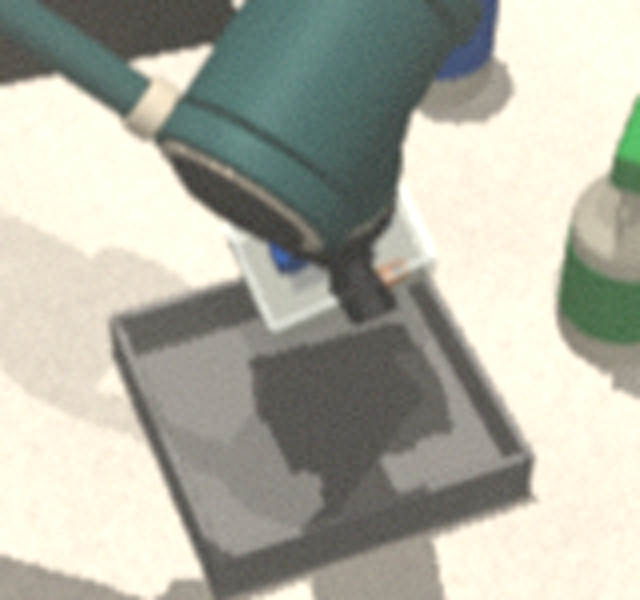

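The gripper now hides the middle of the key. Its right end shows at (390,270), so it has hardly moved. I'll pitch further and track the end position numerically.

Request:
{"api": "jog_arm", "payload": {"turn": [[0, -0.06, 0], [0, -0.06, 0], [0, 0, 0]], "delta_pos": [[0, 0, 0], [0, 0, 0], [0, 0, 0]], "gripper": [0.01, 0.01, 0.01]}}

```text
time: 8.65
tool_pos: [0.545, -0.1926, 0.173]
tcp_rot: [0.045, 2.732, 0.644]
wrist_force: [-0.6, -0.4, -2.2]
width: 0.222
grip_force: 69.4
```

```bash
python3 -c "
from h import *
key();print(read_state()['q'].round(2))"
```

```text
t 8.65 F [-0.6 -0.4 -2.2] tcp [ 0.545 -0.193  0.173] roll/pitch [25.2 17.9] inbox px 40 outside 20
key box frame c [ 23.3 -24.9] size [24.2 12.8] ang 3.0 min/max [ 11. -32.] [ 36. -18.]
[-0.72  0.13  1.98  0.63  1.15 -2.55]
```

Joint 6 has reached its range limit. I'll undo the pitch and then yaw the box about world z, keeping the roll so the key stays against the wall. That unwinds joint 6.

Request:
{"api": "jog_arm", "payload": {"turn": [[0, 0.06, 0], [0, 0.09, 0], [0, 0.09, 0], [0, 0.06, 0], [0, 0, 0]], "delta_pos": [[0, 0, 0], [0, 0, 0], [0, 0, 0], [0, 0, 0], [0, 0, 0]], "gripper": [0.01, 0.01, 0.01, 0.01, 0.01]}}

```text
time: 9.12
tool_pos: [0.5474, -0.1941, 0.1722]
tcp_rot: [-0.059, 3.021, 0.699]
wrist_force: [0.9, -0.1, -2.9]
width: 0.223
grip_force: 69.4
```

```bash
python3 -c "
from h import *
key();rel(.525,-.215,.152)"
```

```text
t 9.12 F [ 0.9 -0.1 -2.9] tcp [ 0.547 -0.194  0.172] roll/pitch [25.1  2.7] inbox px 40 outside 22
key box frame c [ 11.3 -25.3] size [13.4 27.8] ang 83.5 min/max [ -3. -32.] [ 25. -18.]
t 9.1667 pos [ 0.5465 -0.1937  0.1718] delta [ 0.023  -0.0268  0.0077] yaw y 92.91 q [-0.61  0.27  1.78  0.4   1.36 -2.36] w 0.2264925533916902 z [ 0.032  0.44  -0.897]
```

Request:
{"api": "jog_arm", "payload": {"turn": [[0, 0, 0], [0, 0, 0], [0, 0, 0], [0, -0.02, 0.043], [0, -0.042, 0.087], [0, -0.042, 0.087], [0, -0.042, 0.087], [0, -0.042, 0.087], [0, -0.042, 0.087], [0, -0.042, 0.087], [0, -0.042, 0.087], [0, -0.042, 0.087], [0, -0.042, 0.087], [0, -0.02, 0.043], [0, 0, 0]], "delta_pos": [[0.006, -0.007, 0.002], [0.008, -0.009, 0.003], [0.006, -0.007, 0.002], [0.003, -0.004, 0.001], [0, 0, 0], [0, 0, 0], [0, 0, 0], [0, 0, 0], [0, 0, 0], [0, 0, 0], [0, 0, 0], [0, 0, 0], [0, 0, 0], [0, 0, 0], [0, 0, 0]], "gripper": [0.01, 0.01, 0.01, 0.01, 0.01, 0.01, 0.01, 0.01, 0.01, 0.01, 0.01, 0.01, 0.01, 0.01, 0.01]}}

```text
time: 10.42
tool_pos: [0.5209, -0.2141, 0.1512]
tcp_rot: [1.283, 2.528, 0.622]
wrist_force: [-0.4, 1.1, -2.3]
width: 0.227
grip_force: 69.4
```

```bash
python3 -c "
from h import *
key('s5');rel(.525,-.215,.152)"
```

```text
t 10.42 F [-0.4  1.1 -2.3] tcp [ 0.521 -0.214  0.151] roll/pitch [27.1  1.1] inbox px 63 outside 3
key box frame c [ 17.8 -25. ] size [13.5 39.2] ang 88.9 min/max [ -2. -32.] [ 37. -18.]
t 10.4667 pos [ 0.5214 -0.2145  0.1515] delta [-0.0025  0.0025  0.0008] yaw y 36.67 q [-0.72  0.03  2.11  0.59  0.96 -1.69] w 0.22484363900573198 z [ 0.393  0.263 -0.881]
```

View pics/s5.png

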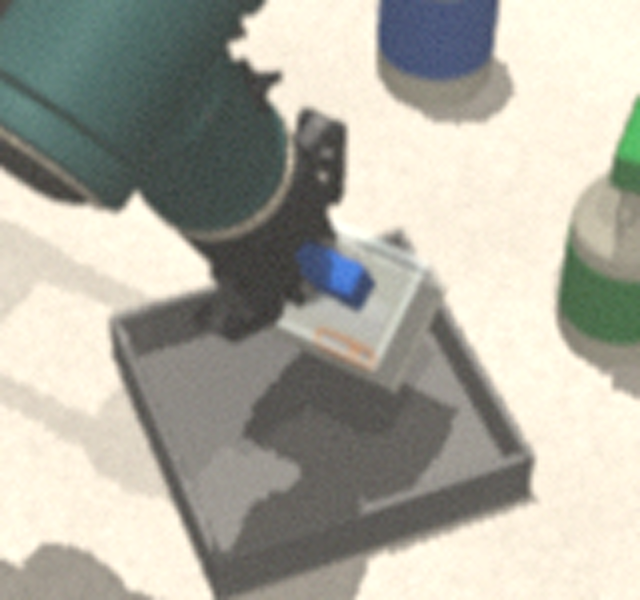

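The whole key is visible now, lying along the −y wall at box x = 18 mm. I'll pitch again to move it about −18 mm.

Request:
{"api": "jog_arm", "payload": {"turn": [[0, -0.06, 0], [0, -0.1, 0], [0, -0.1, 0], [0, -0.07, 0], [0, 0, 0]], "delta_pos": [[0, 0, 0], [0, 0, 0], [0, 0, 0], [0, 0, 0], [0, 0, 0]], "gripper": [0.01, 0.01, 0.01, 0.01, 0.01]}}

```text
time: 10.88
tool_pos: [0.5201, -0.2119, 0.1493]
tcp_rot: [1.263, 2.263, 0.374]
wrist_force: [-1.2, 1.4, -4.1]
width: 0.228
grip_force: 69.4
```

```bash
python3 -c "
from h import *
key();rel(.525,-.215,.152);key()"
```

```text
t 10.88 F [-1.2  1.4 -4.1] tcp [ 0.52  -0.212  0.149] roll/pitch [27.  17.4] inbox px 53 outside 0
key box frame c [ 18.7 -25. ] size [41.3 12.5] ang 3.0 min/max [ -2. -31.] [ 39. -19.]
t 10.9333 pos [ 0.5213 -0.2127  0.1504] delta [-0.004   0.0022  0.0008] yaw y 36.79 q [-0.63 -0.16  2.33  0.65  0.57 -1.67] w 0.2236866648956778 z [ 0.56  -0.009 -0.828]
t 10.93 F [ 0.8 -0.1 -2.3] tcp [ 0.521 -0.213  0.15 ] roll/pitch [27.  17.3] inbox px 54 outside 0
key box frame c [ 18.6 -24.9] size [41.4 12.4] ang 1.2 min/max [ -2. -31.] [ 39. -19.]
```

Request:
{"api": "jog_arm", "payload": {"turn": [[0, -0.06, 0], [0, -0.06, 0], [0, 0, 0]], "delta_pos": [[0, 0, 0], [0, 0, 0], [0, 0, 0]], "gripper": [0.01, 0.01, 0.01]}}

```text
time: 11.23
tool_pos: [0.5226, -0.214, 0.151]
tcp_rot: [1.251, 2.161, 0.291]
wrist_force: [-0.9, 0.5, -3.3]
width: 0.224
grip_force: 69.4
```

```bash
python3 -c "
from h import *
key();key();key()"
```

```text
t 11.23 F [-0.9  0.5 -3.3] tcp [ 0.523 -0.214  0.151] roll/pitch [27. 23.] inbox px 56 outside 0
key box frame c [ 15.4 -25. ] size [44.  12.5] ang 1.6 min/max [ -7. -31.] [ 37. -19.]
t 11.28 F [-0.5 -0.2 -2.3] tcp [ 0.523 -0.214  0.151] roll/pitch [27.  22.9] inbox px 61 outside 0
key box frame c [ 12.3 -25.1] size [44.1 13.2] ang 1.6 min/max [-10. -32.] [ 34. -18.]
t 11.33 F [ 0.5  0.  -2.4] tcp [ 0.524 -0.215  0.152] roll/pitch [27.1 23. ] inbox px 54 outside 0
key box frame c [ 10.  -25.1] size [11.8 44.3] ang 88.0 min/max [-12. -31.] [ 32. -19.]
```

The key is sliding at about 50 mm/s. I'll hold for one row and then level the pitch.

Request:
{"api": "jog_arm", "payload": {"turn": [[0, 0, 0], [0, 0.06, 0], [0, 0.09, 0], [0, 0.1, 0], [0, 0.1, 0], [0, 0.06, 0], [0, 0.03, 0], [0, 0, 0]], "delta_pos": [[0, 0, 0], [0, 0, 0], [0, 0, 0], [0, 0, 0], [0, 0, 0], [0, 0, 0], [0, 0, 0], [0, 0, 0]], "gripper": [0.01, 0.01, 0.01, 0.01, 0.01, 0.01, 0.01, 0.01]}}

```text
time: 12.05
tool_pos: [0.5249, -0.218, 0.1529]
tcp_rot: [1.278, 2.521, 0.612]
wrist_force: [-0.2, -0.6, -2.7]
width: 0.226
grip_force: 69.4
```

```bash
python3 -c "
from h import *
key();rel(.525,-.215,.152)"
```

```text
t 12.05 F [-0.2 -0.6 -2.7] tcp [ 0.525 -0.218  0.153] roll/pitch [27.1  1.8] inbox px 57 outside 4
key box frame c [  6.3 -25.1] size [12.5 39.5] ang 88.6 min/max [-13. -32.] [ 26. -19.]
t 12.1 pos [ 0.5243 -0.2169  0.1524] delta [0.0011 0.0013 0.0012] yaw y 36.75 q [-0.72  0.03  2.11  0.59  0.95 -1.69] w 0.2239487330593912 z [ 0.4    0.254 -0.881]
```

The key is at x = 6 mm. I'll add a slight −x pitch and roll the other way so it crosses the slot in line.

Request:
{"api": "jog_arm", "payload": {"turn": [[0.04, -0.03, 0], [0.08, -0.03, 0], [0.1, 0, 0], [0.1, 0, 0], [0.1, 0, 0], [0.1, 0, 0], [0.08, 0, 0], [0.06, 0, 0], [0.06, 0, 0], [0.05, 0, 0], [0.04, 0, 0], [0, 0, 0]], "delta_pos": [[0, 0, 0], [0, 0, 0], [0, 0, 0], [0, 0, 0], [0, 0, 0], [0, 0, 0], [0, 0, 0], [0, 0, 0], [0, 0, 0], [0, 0, 0], [0, 0, 0], [0, 0, 0]], "gripper": [0.01, 0.01, 0.01, 0.01, 0.01, 0.01, 0.01, 0.01, 0.01, 0.01, 0.01, 0.01]}}

```text
time: 13.1
tool_pos: [0.524, -0.2132, 0.1511]
tcp_rot: [-1.429, -2.671, 0.486]
wrist_force: [1.5, 0.5, -2.5]
width: 0.224
grip_force: 69.4
```

```bash
python3 -c "
from h import *
key();key();key('s6');rel(.525,-.215,.152)"
```

```text
t 13.1 F [ 1.5  0.5 -2.5] tcp [ 0.524 -0.213  0.151] roll/pitch [-17.8   4.8] inbox px 81 outside 18
key box frame c [  7.5 -24.2] size [41.8 21.5] ang 5.0 min/max [-14. -35.] [ 29. -14.]
t 13.15 F [ 0.6 -0.1 -2.5] tcp [ 0.524 -0.214  0.151] roll/pitch [-17.7   4.8] inbox px 82 outside 19
key box frame c [  7.5 -23.6] size [42.  21.3] ang 4.6 min/max [-14. -33.] [ 29. -12.]
t 13.2 F [-0.5  0.7 -2.5] tcp [ 0.523 -0.214  0.152] roll/pitch [-17.7   4.8] inbox px 81 outside 18
key box frame c [  7.2 -21.8] size [41.8 21.5] ang 5.1 min/max [-14. -32.] [ 29. -11.]
t 13.25 pos [ 0.523  -0.2144  0.1519] delta [-0.0017  0.0012 -0.0004] yaw y 32.82 q [-0.26  0.22  1.84 -0.31  1.24 -0.72] w 0.22021114709293027 z [-0.21  -0.241 -0.947]
```

The key has just started to slide across. I'll hold this tilt with a touch more pitch.

Request:
{"api": "jog_arm", "payload": {"turn": [[0, -0.04, 0], [0, 0, 0], [0, 0, 0]], "delta_pos": [[0, 0, 0], [0, 0, 0], [0, 0, 0]], "gripper": [0.01, 0.01, 0.01]}}

```text
time: 13.5
tool_pos: [0.5224, -0.2146, 0.1522]
tcp_rot: [-1.437, -2.701, 0.52]
wrist_force: [0.7, 0.7, -2.4]
width: 0.224
grip_force: 69.4
```

```bash
python3 -c "
from h import *
key();key();key('s6')"
```

```text
t 13.5 F [ 0.7  0.7 -2.4] tcp [ 0.522 -0.215  0.152] roll/pitch [-17.7   7. ] inbox px 63 outside 18
key box frame c [  5.3 -11.1] size [14.3 42.2] ang 89.4 min/max [-16. -18.] [26. -4.]
t 13.55 F [ 0.2  0.5 -2.3] tcp [ 0.523 -0.215  0.152] roll/pitch [-17.7   7. ] inbox px 0 outside 20
t 13.6 F [-0.1 -0.9 -1.8] tcp [ 0.523 -0.215  0.152] roll/pitch [-17.7   7. ] inbox px 0 outside 127
outside blob px 307.5233644859813 308.2803738317757 107
```

View pics/s6.png

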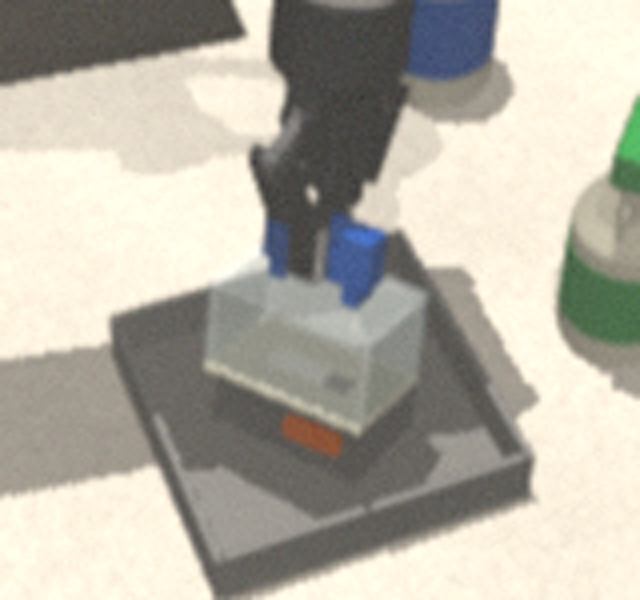

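The orange key dropped through the slot and lies in the tray at about (312,432) in the crop. Next I'll level the box, raise it and yaw it back.

Request:
{"api": "jog_arm", "payload": {"turn": [[-0.05, 0.02, 0], [-0.08, 0.03, 0], [-0.08, 0.03, 0], [-0.07, 0.03, 0], [-0.03, 0.012, 0], [0, 0, -0.04], [0, 0, -0.08], [0, 0, -0.08], [0, 0, -0.08], [0, 0, -0.08], [0, 0, -0.08], [0, 0, -0.08], [0, 0, -0.08], [0, 0, -0.08], [0, 0, -0.08], [0, 0, -0.04], [0, 0, 0]], "delta_pos": [[0, 0, -0.004], [0, 0, -0.006], [0, 0, -0.006], [0, 0, -0.006], [0, 0, -0.004], [0, 0, -0.002], [0, 0, 0], [0, 0, 0], [0, 0, 0], [0, 0, 0], [0, 0, 0], [0, 0, 0], [0, 0, 0], [0, 0, 0], [0, 0, 0], [0, 0, 0], [0, 0, 0]], "gripper": [0.01, 0.01, 0.01, 0.01, 0.01, 0.01, 0.01, 0.01, 0.01, 0.01, 0.01, 0.01, 0.01, 0.01, 0.01, 0.01, 0.01]}}

```text
time: 15.07
tool_pos: [0.5259, -0.2109, 0.1795]
tcp_rot: [-0.277, -3.126, 0.009]
wrist_force: [-0.1, 0.6, -2.2]
width: 0.224
grip_force: 69.5
```

```bash
python3 -c "
from h import *
key();rel(.533,.221,.178)"
```

```text
t 15.07 F [-0.1  0.6 -2.2] tcp [ 0.526 -0.211  0.179] roll/pitch [-0.3 -0.2] inbox px 0 outside 142
outside blob px 308.1404958677686 310.3884297520661 121
t 15.1167 pos [ 0.5259 -0.2109  0.1794] delta [ 0.0698  0.4263 -0.0009] yaw y 79.76 q [-0.42  0.1   1.89 -0.01  1.15 -1.81] w 0.224256366645712 z [-0.004 -0.005 -1.   ]
```

Request:
{"api": "jog_arm", "payload": {"turn": [[0, 0, 0], [0, 0, 0], [0, 0, 0], [0, 0, 0], [0, 0, 0], [0, 0, 0], [0, 0, 0], [0, 0, 0], [0, 0, 0], [0, 0, 0], [0, 0, 0], [0, 0, 0], [0, 0, 0], [0, 0, 0], [0, 0, 0], [0, 0, 0], [0, 0, 0], [0, 0, -0.033], [0, 0, -0.033], [0, 0, 0]], "delta_pos": [[0.0007, 0.004, 0], [0.0016, 0.01, 0], [0.003, 0.018, 0], [0.0043, 0.026, 0], [0.0052, 0.032, 0], [0.0057, 0.035, 0], [0.0057, 0.035, 0], [0.0057, 0.035, 0], [0.0057, 0.035, 0], [0.0057, 0.035, 0], [0.0057, 0.035, 0], [0.0057, 0.035, 0], [0.0049, 0.03, 0], [0.0039, 0.024, 0], [0.003, 0.018, 0], [0.002, 0.012, 0], [0.001, 0.006, 0], [0, 0, 0], [0, 0, 0], [0, 0, 0]], "gripper": [0.01, 0.01, 0.01, 0.01, 0.01, 0.01, 0.01, 0.01, 0.01, 0.01, 0.01, 0.01, 0.01, 0.01, 0.01, 0.01, 0.01, 0.01, 0.01, 0.01]}}

```text
time: 16.78
tool_pos: [0.5324, 0.2197, 0.1769]
tcp_rot: [-0.174, -3.133, 0.01]
wrist_force: [0.9, 0.7, -1.7]
width: 0.226
grip_force: 69.4
```

```bash
python3 -c "
from h import *
rel(.533,.221,.074);key()"
```

```text
t 16.7833 pos [0.5324 0.2197 0.1769] delta [-0.0008  0.002   0.1029] yaw y 83.64 q [ 0.35  0.12  1.87 -0.    1.15 -1.11] w 0.22646285936053762 z [-0.004 -0.006 -1.   ]
t 16.78 F [ 0.9  0.7 -1.7] tcp [0.532 0.22  0.177] roll/pitch [-0.4 -0.2] inbox px 0 outside 140
outside blob px 308.1219512195122 309.9756097560976 123
```

Request:
{"api": "jog_arm", "payload": {"turn": [[-0.006, -0.003, 0], [0, 0, 0], [0, 0, 0], [0, 0, 0], [0, 0, 0], [0, 0, 0], [0, 0, 0], [0, 0, 0], [0, 0, 0], [0, 0, 0], [0, 0, 0]], "delta_pos": [[-0.0008, 0.002, 0.005], [0, 0, 0.012], [0, 0, 0.018], [0, 0, 0.018], [0, 0, 0.016], [0, 0, 0.012], [0, 0, 0.008], [0, 0, 0.005], [0, 0, 0.004], [0, 0, 0.002], [0, 0, 0]], "gripper": [0.01, 0.01, 0.01, 0.01, 0.01, 0.01, 0.01, 0.01, 0.01, 0.01, 0.01]}}

```text
time: 17.75
tool_pos: [0.5339, 0.2221, 0.0772]
tcp_rot: [0.175, 3.136, 0.001]
wrist_force: [-0.4, -0.1, -2.3]
width: 0.221
grip_force: 69.5
```

```bash
python3 -c "
from h import *
rel(.533,.221,.0725);print(read_state()['wrist_force'])"
```

```text
t 17.75 pos [0.5339 0.2221 0.0772] delta [ 0.0008 -0.0012  0.0047] yaw y 83.61 q [ 0.35  0.23  1.96  0.    0.96 -1.11] w 0.22074779396425634 z [ 0.001  0.    -1.   ]
[-0.42266753 -0.05929603 -2.29098787]
```

Request:
{"api": "jog_arm", "payload": {"turn": [[0, 0, 0], [0, 0, 0], [0, 0, 0], [0, 0, 0], [0, 0, 0]], "delta_pos": [[0.0005, -0.001, 0.0015], [0, 0, 0.0015], [0, 0, 0.001], [0, 0, 0.0005], [0, 0, 0]], "gripper": [0.01, 0.01, 0.01, 0.01, 0.01]}}

```text
time: 18.17
tool_pos: [0.5331, 0.2211, 0.0727]
tcp_rot: [0.175, 3.136, 0.001]
wrist_force: [-0.4, 0.4, -2.3]
width: 0.227
grip_force: 69.7
```

Request:
{"api": "jog_arm", "payload": {"turn": [[0, 0, 0], [0, 0, 0], [0, 0, 0]], "delta_pos": [[0, 0, 0.0006], [0, 0, 0.0005], [0, 0, 0]], "gripper": [0.01, 0.01, 0.01]}}

```text
time: 18.42
tool_pos: [0.5331, 0.2211, 0.0726]
tcp_rot: [0.175, 3.137, 0.0]
wrist_force: [-3.6, -0.8, 4.8]
width: 0.225
grip_force: 70.8
```

The box is in contact with the mat. I'll release it and back straight up.

Request:
{"api": "jog_arm", "payload": {"turn": [[0, 0, 0], [0, 0, 0], [0, 0, 0], [0, 0, 0], [0, 0, 0], [0, 0, 0], [0, 0, 0], [0, 0, 0], [0, 0, 0], [0, 0, 0], [0, 0, 0], [0, 0, 0], [0, 0, 0], [0, 0, 0], [0, 0, 0], [0, 0, 0]], "delta_pos": [[0, 0, 0], [0, 0, 0], [0, 0, 0], [0, 0, 0], [0, 0, 0], [0, 0, 0], [0, 0, 0], [0, 0, -0.006], [0, 0, -0.012], [0, 0, -0.02], [0, 0, -0.025], [0, 0, -0.025], [0, 0, -0.025], [0, 0, -0.02], [0, 0, -0.01], [0, 0, 0]], "gripper": [0.025, 0.035, 0.05, 0.06, 0.07, 0.075, 0.075, 0.075, 0.075, 0.075, 0.075, 0.075, 0.075, 0.075, 0.075, 0.075]}}

```text
time: 19.75
tool_pos: [0.5351, 0.2218, 0.2189]
tcp_rot: [0.174, 3.13, 0.005]
wrist_force: [-0.2, 1.2, 0.1]
width: 0.882
grip_force: 0.0
```

Request:
{"api": "jog_arm", "payload": {"turn": [[0, 0, 0], [0, 0, 0], [0, 0, 0], [0, 0, 0], [0, 0, 0], [0, 0, 0], [0, 0, 0], [0, 0, 0], [0, 0, 0]], "delta_pos": [[0.01, 0, -0.005], [0.02, 0, -0.01], [0.025, 0, -0.01], [0.025, 0, -0.01], [0.025, 0, 0], [0.02, 0, 0], [0.01, 0, 0], [0, 0, 0], [0, 0, 0]], "gripper": [0.075, 0.075, 0.075, 0.075, 0.075, 0.075, 0.075, 0.075, 0.075]}}

```text
time: 20.5
tool_pos: [0.3983, 0.2358, 0.2485]
tcp_rot: [-0.174, -3.136, 0.001]
wrist_force: [-0.8, 0.2, 0.7]
width: 0.874
grip_force: 0.0
```

```bash
python3 -c "
from h import *
print(read_state()['wrist_force'])
a=vision.read_camera('top');b=vision.read_camera('side')
p=cv2.resize(a[165:285,140:260],None,fx=3.3,fy=3.3,interpolation=cv2.INTER_CUBIC);q=cv2.resize(b[110:350,170:410],(396,396),interpolation=cv2.INTER_CUBIC)
cv2.imwrite('pics/fin.png',np.clip(np.hstack([p,q])[:,:,::-1]*1.4,0,255).astype(np.uint8))"
```

```text
[-0.81207266  0.23231753  0.72408745]
```

View pics/fin.png

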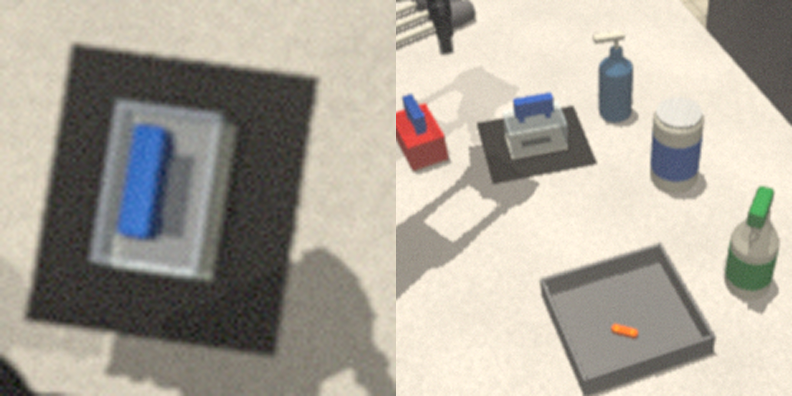

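The final view shows the box standing upright and aligned on the mat, handle at (146,182) in the left crop. The key lies in the tray at (625,331) in the right crop, and the bottles are where they were. I'll check the centring before handing in.

```bash
python3 -c "
from h import *
from workcell import ticket
h=px2w('top',140+146/3.3,165+182/3.3,.108)[:2]
m=np.mean([px2w('top',140+u/3.3,165+v/3.3,.004)[:2] for u,v in [(73,44),(317,78),(275,354),(27,318)]],axis=0)
print(h,m)
if np.linalg.norm(h-m)<.01: print(ticket.finish_job())"
```

```text
[0.53285845 0.2153474 ] [0.5326294 0.2195293]
the job is handed in; nothing more can be done
None
```

The orange key is in the grey tray, and the box is back on the mat slot-down and released, its handle about 4 mm from the mat's centre by the camera. The bottles weren't touched, and I handed the job in at about 20.6 s of the 54 s.

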